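# Clamp a heat sink with a ratchet bench clamp

## Robot

A 6-joint arm with a two-finger parallel gripper is mounted at the origin on the work surface. World frame = base frame: x ahead of the robot, y to its left, z up, the work surface at z = 0. Lengths are in m, angles in rad, forces in N, time in s.
With the tool pointing down it reaches from about 0.375 to 0.75 m from the base axis. Payload 9 kg.
Tool frame: the origin (TCP) lies on the centre line of the jaws, within the pads' length; the fingertips stand 22 mm ahead of it and the grasp point (between the pads) lies 3 mm ahead of it (nose_length is the z of the fingertips in the tool frame, in m); z points along the fingers, y is the direction in which the jaws open and shut (so a half turn about z gives the same grasp; the last joint's range is limited). The gripper opens to 85 mm and grips with 20 to 120 N. Pads are 22 mm wide; open, the fingers measure 114 mm over their backs; the gripper's body (76 mm by 85 mm) begins 54 mm behind the grasp point. The pads swing forward as they close: fully open they stand 13 mm farther back than shut.
Start: joints at [-1.389, 0.104, 0.097, 1.564, 0, 1.353], TCP at [0.234, -0.553, 0.253] pointing down, gripper open.
Joint ranges: [-2.99, 2.99], [-0.84, 1.86], [-1.1, 1.16], [-1.84, 2.11], [-1.51, 1.56], [-3.14, 3.14]. Speed limits (rad/s): [2.22, 2.22, 2.57, 3.14, 3.14, 3.14].

## Interface

Orientations are given as a unit quaternion [x, y, z, w].
In Python, from workcell import move_to, movel, move_j, open_jaws, clamp, wait, solve_ik, read_camera, MotionError, hand_in, read_t, read_joint_positions, read_joint_velocities, read_effort, read_ee_pos, read_tool_rot, read_contact_force, read_moment, read_gripper_width, nose_length gives the robot as it stands. The module is installed in compiled form; this text tells all that it offers. Calls block until the motion is done:
- move_to(position, orientation): joint-space move of the TCP to a pose.
- movel(position, attitude=None, speed=0.15, f_stop=None): straight line of the TCP; attitude=None keeps the orientation; speed is the mean speed in m/s. With f_stop (N) it stops when the force on the tool has changed by that much, and returns True; else False.
- move_j(angles): joint-space move.
- open_jaws() and clamp(strength=None): open the fingers fully, or close them until they stop; strength is the grip in N (None keeps the last).
- wait(seconds).
- solve_ik(position, orientation): joint angles nearest the present ones, or None.
- read_camera(name): name is "scene" or "top" or "wrist"; returns a dict with "img" (400x640x3 uint8, blue, green, red), "vertical_fov" (degrees; the focal length in pixels is half the picture's height over the tangent of half this angle, whatever the lens; pixels are square), "cx", "cy" (the principal point, pixels), "position" and "attitude" of the camera in the world. Camera axes: x right, y up, looking along -z (the intrinsics and any distortion apply to the point x, -y, -z); pixel columns grow to the right and rows downward; lengths in m; the calibration is good to about 2 mm. A picture is of the moment at which its call begins. There is no depth.
A pose or a line that the arm cannot do raises MotionError and nothing moves.
- hand_in(): hands the job in, once; it reports no verdict.
Readings, each from a call of its own:
- read_t(): time.
- read_joint_positions(): joint angles.
- read_joint_velocities(): joint speeds.
- read_effort(): joint torques, N m.
- read_ee_pos(): TCP position.
- read_tool_rot(): TCP orientation.
- read_contact_force(): force on the tool from outside, world axes, zero at the start.
- read_moment(): the same for the moment, N m.
- read_gripper_width(): finger opening in m.
Only numpy, scipy, OpenCV 4.12 (cv2) and the standard library are available. Lean on these libraries where they do the work, as an engineer would, in place of code of your own. Each camera call takes 0.05 s, during which the arm holds its last target.

## Task

Set the large finned heat sink flat in the channel of the ratchet clamp, fins along the channel, between the sprung jaw and the loose stop block. Then wind the black knob clockwise, click by click, until the slack is gone and the heat sink is clamped firmly but not crushed: stop at the tooth where the jaw's gauge pin stands between the two pairs of ribs, and leave it held there on the pawl. Leave the small heat sink and the terminal block where they are.

Things in the scene. Friction and masses are not known exactly. Their poses are not given: they have to be found in the camera images.
- clamp: Ratchet bench clamp bolted down: grey base plate 275 x 110 x 14 mm. Origin: its underside, on the middle line; x runs from the knob end (x = -150 mm) to the stop end (+125), z up. Along x: toothed wheel with knob (axis at x = -105), jaw carriage, sprung steel jaw plate (36 mm wide, top 44 mm over the bench), channel, stop block, bracket. The pawl never lets it slacken again
- channel (a point): Point on the channel floor, on the clamp's middle line at clamp x = 40 mm, 14 mm over the bench. The channel runs along the clamp's x from 0 to 105 mm between two rails 5 mm high and 6 mm thick, inner faces 45 mm apart. The sprung jaw plate's front face is at clamp x = +1 mm while the knob is at 0
- carriage: Aluminium carriage (30 x 44 mm, top 36 mm over the bench), driven 6 mm to clamp +x a tooth. Origin: on the bench plane under its centre. It pushes the jaw plate through a spring, 1.4 N per mm. A dark upright pin fixed to the jaw plate slides back over its top as the spring is pressed: past the first pair of ribs at 5 mm (7 N), the second at 14 mm (20 N). Over 27 N crushes the heat sink
- knob (a joint): Knob and 15-tooth wheel, rad: 0 at the start, grows clockwise from above, to 4.3. The pawl catches every 0.419 rad (24 deg); let go between, it springs back to the last tooth. Hand torque just past a click: 0 to 0.1 N m with no load (some 0.02), plus 0.0143 N m per N of clamping. With the slack gone a tooth adds about 8 N; 0.08 rad past the click is 1.6 N more than resting on it
- knob_grip (a point): Point on the knob's axis, 57 mm over the bench. The grip is a black upright bar 44 mm long, 14 mm thick, from 39 to 71 mm over the bench; its length lies along the clamp's x at knob angle 0 and turns with it. The toothed wheel below (radius 38 mm) lies 19 to 31 mm over the bench
- pawl (a joint): Angle of the sprung pawl beside the wheel, rad: about 0 when down in a tooth, rises to about 0.1 as a tooth tip passes, then drops back (the click)
- stop_block: Dark steel block 18 x 38 x 30 mm across the channel; the heat sink is pressed on it. Origin: middle of the lower edge of its face to the jaw; x as the clamp's. It floats with an unknown slack of 0 to 20 mm: it slides easily (1 N) until it meets the bracket behind it, whose place also varies. It starts at least 57 mm from the jaw face
- heat_sink: The larger aluminium heat sink, 50 x 40 x 32 mm, 0.10 to 0.17 kg, loose on the bench. Origin: middle of its underside; x along its fins (50 mm), y across them (40 mm, flat outer sides), z up, fins on top
- small_sink: Smaller heat sink, 28 x 28 x 18 mm, not to be moved. Origin: middle of its underside
- terminal_block: Grey terminal block, 48 x 22 x 24 mm, not to be moved. Origin: middle of its underside
There are look-alikes about, which are no part of the job. Leave any pink or red look-alike of the heat_sink alone.

How it is judged:
On the way:
1. the heat sink sits flat in the channel, not yet clamped (z of heat_sink in the frame of clamp between 0.0115 and 0.0165 m and y of heat_sink in the frame of clamp between -0.006 and 0.006 m and angle between the x axis of heat_sink and the x axis of clamp, either way round below 0.2 rad and contact force between heat_sink and stop_block below 3 N), for 0.2 s.
At the end, for the whole second after the job is handed in: The heat sink lies flat in the channel (within 6 mm of its middle line, turned under 0.2 rad) and is pressed on the stop block with 5.5 to 21 N (gauge pin between the ribs); the pawl is down in a tooth, and knob and heat sink are at rest (z of heat_sink in the frame of clamp between 0.0115 and 0.0165 m and y of heat_sink in the frame of clamp between -0.006 and 0.006 m and angle between the x axis of heat_sink and the x axis of clamp, either way round below 0.2 rad and angle between heat_sink's own z axis and vertical below 0.08 rad and contact force between heat_sink and stop_block between 5.5 and 21 N and value of joint pawl below 0.04 rad and velocity of joint knob between -0.1 and 0.1 rad/s and linear speed of heat_sink below 0.01 m/s); the robot touches nothing.
It fails at once if the heat sink is crushed: pressed on the stop block with over 27 N (contact force between heat_sink and stop_block above 27 N).
It fails at once if the small heat sink or the terminal block is moved over 20 mm (distance of any of small_sink, terminal_block from where it was at the start of the episode above 0.02 m).
It also fails if it takes over 72 s, if anything falls off the work surface, if the arm or the gripper's body presses on something with over 40 N, if the wrist force passes 120 N, or if a joint passes its speed limit or range.

## Working session

There is one attempt and no reset: what is moved stays moved. The work goes in short steps, each a Python script; the robot and the scene stay as the last script left them, time stands still between calls to the robot, and variables do not carry over. Pictures are saved under pics/ and viewed, and the job is handed in when it is done.

```bash
mkdir -p pics; ls; python3 - <<'E'
from workcell import *
import cv2
for n in ("scene","top","wrist"):
    d=read_camera(n); cv2.imwrite(f"pics/{n}0.png",d["img"])
    print(n,{k:v for k,v in d.items() if k!="img"})
print(read_t(),read_ee_pos(),read_tool_rot(),read_gripper_width(),nose_length)
E
```

```text
pics
scene {'vertical_fov': 54.10663965538963, 'cx': 319.62715932179265, 'cy': 200.08247980218727, 'position': array([0.94620964, 0.35365149, 0.81651424]), 'attitude': array([0.13336004, 0.26552191, 0.86178659, 0.4111412 ])}
top {'vertical_fov': 48.39644109384139, 'cx': 325.7266842469629, 'cy': 201.33172733463965, 'position': array([0.36694845, 0.02143225, 1.01432634]), 'attitude': array([ 0.06220159, -0.05627202, -0.70213723,  0.70708397])}
wrist {'vertical_fov': 70.27598222284402, 'cx': 317.87276840614965, 'cy': 198.1900021667239, 'position': array([ 0.30133055, -0.52308015,  0.37225112]), 'attitude': array([-0.12053554,  0.08155512, -0.54627974,  0.82486265])}
0.15 [ 0.23349737 -0.55245352  0.25268721] [ 9.80087032e-01  1.98567724e-01 -1.52547210e-06 -5.18558372e-04] 0.08504432806673427 0.022
```

View pics/scene0.png

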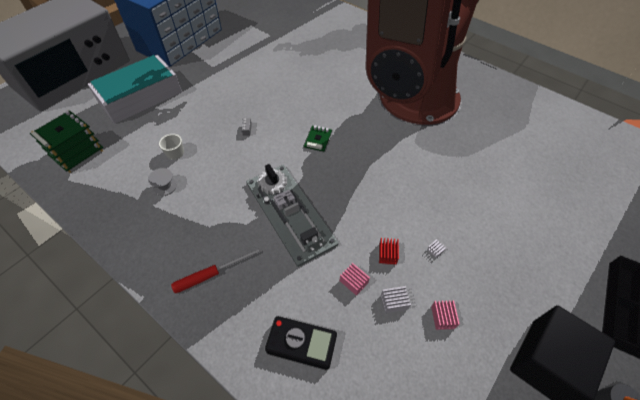

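View pics/top0.png

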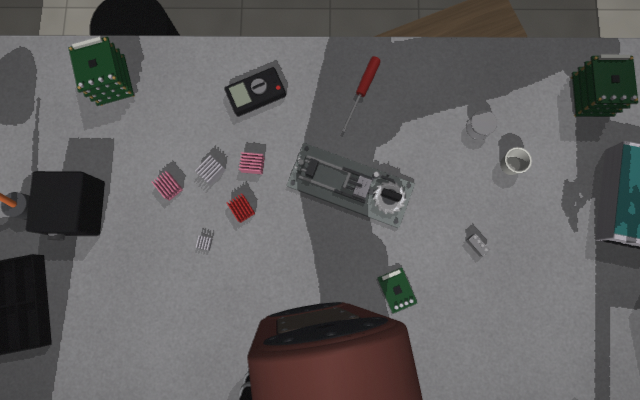

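View pics/wrist0.png

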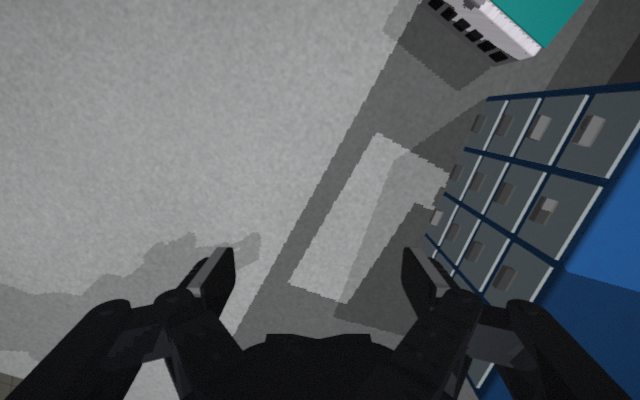

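Scene: the grey candidates are a large sink at top (208,168) / scene (397,297) and a small one at top (205,240) / scene (435,249). The pink and red look-alikes at top (167,185), (252,163) and (240,208) are excluded. The clamp runs from the knob at top (390,195) to the stop end at about (300,170).

```bash
cat > h.py <<'E'
import numpy as np, cv2
from scipy.spatial.transform import Rotation as R
from workcell import *
def ray(d,u,v):
    f=200/np.tan(np.radians(d["vertical_fov"])/2)
    r=np.array([(u-d["cx"])/f,-(v-d["cy"])/f,-1.0])
    return np.array(d["position"]), R.from_quat(d["attitude"]).apply(r)
def onplane(d,u,v,z):
    o,r=ray(d,u,v); return o+r*(z-o[2])/r[2]
def proj(d,p):
    f=200/np.tan(np.radians(d["vertical_fov"])/2)
    c=R.from_quat(d["attitude"]).inv().apply(np.array(p)-d["position"])
    return np.array([d["cx"]+f*c[0]/-c[2], d["cy"]-f*c[1]/-c[2]])
def tri(d1,p1,d2,p2):
    o1,r1=ray(d1,*p1);o2,r2=ray(d2,*p2);r1/=np.linalg.norm(r1);r2/=np.linalg.norm(r2)
    A=np.stack([r1,-r2],1);s=np.linalg.lstsq(A,o2-o1,rcond=None)[0]
    a=o1+s[0]*r1;b=o2+s[1]*r2;return (a+b)/2,np.linalg.norm(a-b)
def down(yaw): # tool y (jaw) axis at angle yaw in world; z down
    y=np.array([np.cos(yaw),np.sin(yaw),0]);z=np.array([0,0,-1.]);x=np.cross(y,z)
    return R.from_matrix(np.stack([x,y,z],1)).as_quat()
def snap(n,name,crop=None,k=1):
    d=read_camera(n);im=d["img"]
    if crop: x0,y0,x1,y1=crop;im=im[y0:y1,x0:x1]
    if k!=1: im=cv2.resize(im,None,fx=k,fy=k,interpolation=cv2.INTER_CUBIC)
    cv2.imwrite(f"pics/{name}.png",im);return d
E
python3 - <<'E'
from h import *
snap("top","top1",(140,130,430,270),2.75)
d=snap("scene","scene1",(230,150,470,340),3.3)
t=read_camera("top")
for n,a,b in (("big",(208,168),(397,297)),("small",(205,240),(435,249)),("knob",(391,195),(271,173))):
    print(n,onplane(t,*a,.03),onplane(d,*b,.03),tri(t,a,d,b))
print(R.from_quat(read_tool_rot()).as_matrix())
E
```

```text
big [0.60886988 0.29900273 0.03      ] [0.60749292 0.30042377 0.03      ] (array([0.60829293, 0.2996565 , 0.03073834]), np.float64(0.0018769613831422383))
small [0.44502024 0.29715225 0.03      ] [0.45795946 0.30660609 0.03      ] (array([0.44606767, 0.30417767, 0.00958935]), np.float64(0.0027877047995891243))
knob [ 0.54895904 -0.11613925  0.03      ] [ 0.53121693 -0.12768755  0.03      ] (array([ 0.54432768, -0.11260391,  0.05477892]), np.float64(0.0001710212138763543))
[[ 9.21160652e-01  3.89182538e-01 -6.58310209e-05]
 [ 3.89182537e-01 -9.21160590e-01  3.47307578e-04]
 [ 7.45251028e-05 -3.45546359e-04 -9.99999938e-01]]
```

View pics/top1.png

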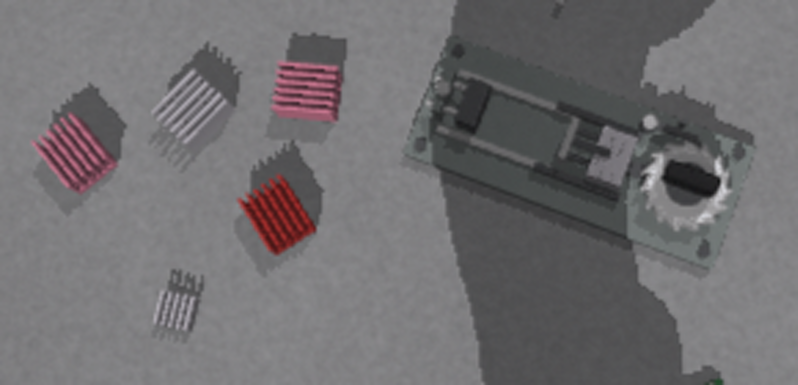

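View pics/scene1.png

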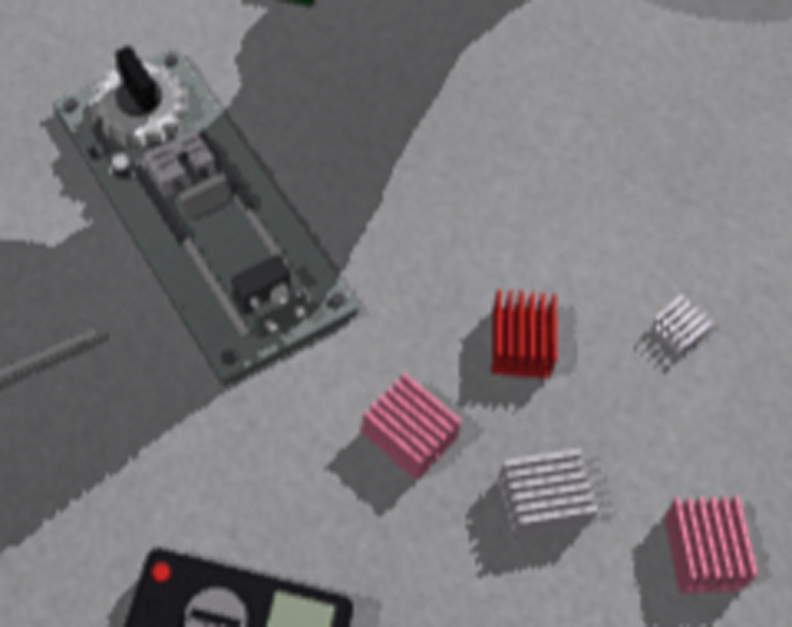

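```bash
python3 - <<'E'
from h import *
q=down(np.radians(39))
x=np.array([-np.sin(np.radians(39)),np.cos(np.radians(39)),0])
P=np.array([.608,.30,.0])-0.02*x+[0,0,.20]
print(solve_ik(P,q))
move_to(P,q)
print(read_t(),read_ee_pos(),read_joint_positions())
d=snap("wrist","w1")
print(proj(d,[.608,.30,.032]))
E
```

```text
[0.23879008 0.35744535 0.28929493 1.50264591 0.         1.128908  ]
3.5333 [0.6209399  0.28372188 0.20004837] [ 2.37646183e-01  3.57385986e-01  2.89310467e-01  1.50262286e+00
 -1.10683027e-04  1.12891997e+00]
[317.17687524 167.35789482]
```

View pics/w1.png

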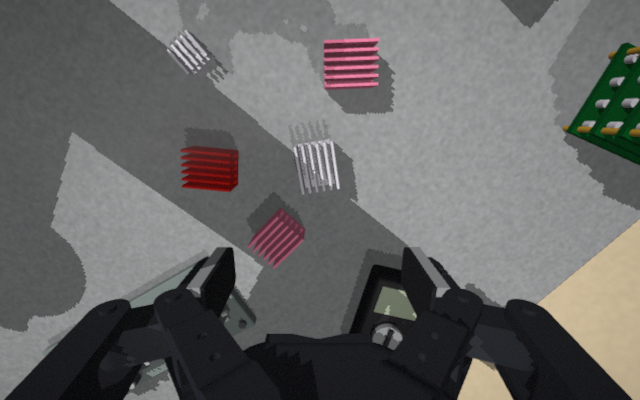

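```bash
python3 - <<'E'
from h import *
d=snap("wrist","w2",(230,100,430,280),4)
im=d["img"]; hsv=cv2.cvtColor(im,cv2.COLOR_BGR2HSV)
g=cv2.cvtColor(im,cv2.COLOR_BGR2GRAY)
m=((g>170)&(hsv[...,1]<40)).astype(np.uint8)
m[:130]=0;m[200:]=0;m[:,:285]=0;m[:,350:]=0
ys,xs=np.nonzero(m);print(len(xs),xs.min(),xs.max(),ys.min(),ys.max())
pts=np.array([onplane(d,u,v,.032)[:2] for u,v in zip(xs,ys)],np.float32)
r=cv2.minAreaRect(pts*1000);print(r)
# pink
p=((hsv[...,1]>80)&((hsv[...,0]<10)|(hsv[...,0]>165))).astype(np.uint8)
n,l,s,c=cv2.connectedComponentsWithStats(p)
for i in range(1,n):
    if s[i,4]>300: print(c[i],s[i], onplane(d,*c[i],.025))
cv2.imwrite("pics/m2.png",cv2.resize(m[100:280,230:430]*255,None,fx=4,fy=4))
E
```

```text
519 294 338 139 188
((607.1305541992188, 299.99456787109375), (39.58681869506836, 51.464393615722656), 48.603782653808594)
[350.15976789  63.11876209] [ 324   38   55   51 2585] [0.5703068  0.39639238 0.025     ]
[210.07243196 168.45917471] [ 180  146   58   46 2278] [0.52211967 0.2274575  0.025     ]
[277.99722992 237.25706371] [ 248  208   57   61 1805] [0.62451234 0.20918604 0.025     ]
```

View pics/w2.png

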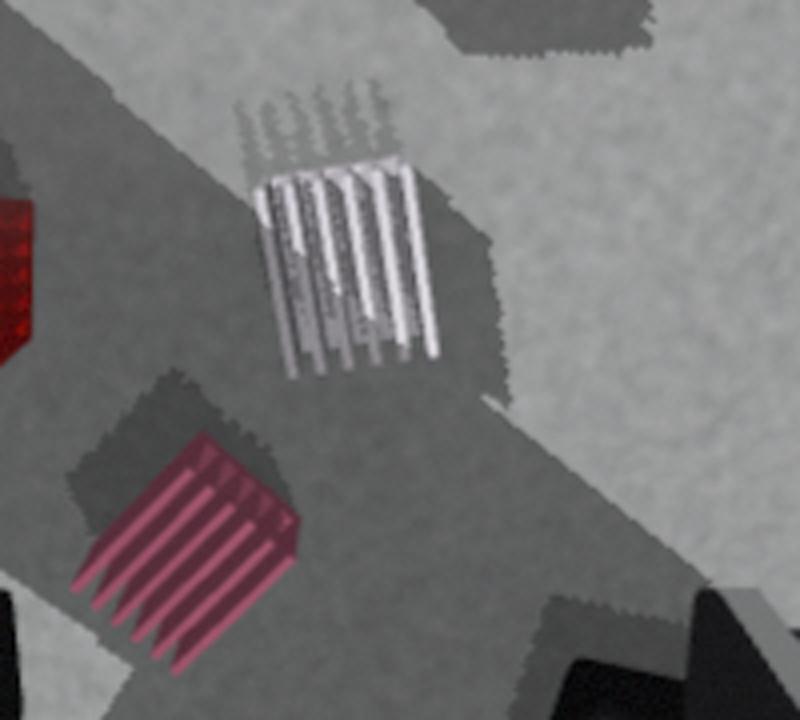

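View pics/m2.png

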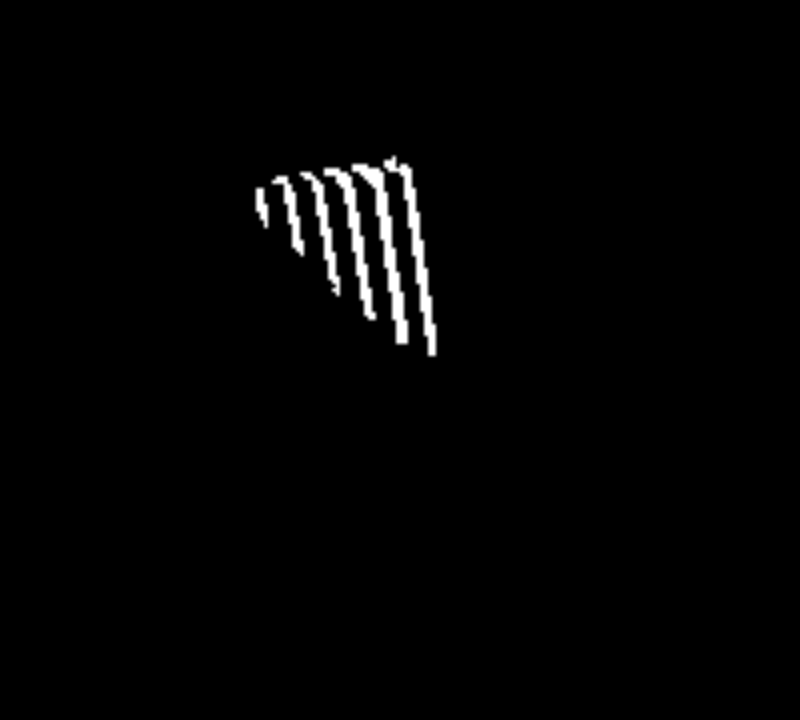

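```bash
python3 - <<'E'
from h import *
d=read_camera("wrist")
c=[(260,185),(405,160),(435,355),(292,375)]
P=np.array([onplane(d,230+u/4,100+v/4,.032)[:2] for u,v in c])
print(P*1000,P.mean(0))
for i in range(4):
    e=P[(i+1)%4]-P[i];print(np.linalg.norm(e)*1000,np.degrees(np.arctan2(e[1],e[0])))
# clamp rough
t=read_camera("top")
S=2.75
for n,u,v,z in (("knobend",(755+705)/2,(140+270)/2,.014),("stopend",(450+405)/2,(38+160)/2,.014),("knob",692,178,.071)):
    print(n,onplane(t,140+u/S,130+v/S,z))
E
```

```text
[[577.20165108 302.81370333]
 [601.49454866 330.39444039]
 [639.68223542 296.75907993]
 [613.95888341 268.95551024]] [0.60808433 0.29973068]
36.75380156999595 48.626653094502466
50.888475056398086 -41.37330002506664
37.87782103192075 -132.77443313850566
49.97470727460482 137.35089555937816
knobend [ 0.53005386 -0.15083295  0.014     ]
stopend [0.61871654 0.10113191 0.014     ]
knob [ 0.5419833  -0.11178736  0.071     ]
```

```bash
python3 - <<'E'
from h import *
q=down(np.radians(48.2))
move_to([.608,.2999,.10],q)
print(movel([.608,.2999,.029],speed=.08,f_stop=12))
clamp(40)
print(read_t(),read_ee_pos(),read_gripper_width(),read_contact_force())
movel([.608,.2999,.12],speed=.15)
print(read_gripper_width(),read_contact_force(),read_joint_positions())
snap("wrist","w3")
E
```

```text
False
5.7583 [0.60832665 0.29995168 0.02949012] 0.03928310532036029 [-0.54179963  0.21220092  3.76808368]
0.03984558233537444 [ 0.2423258  -0.30695001 -1.14729365] [2.65893734e-01 3.57802285e-01 1.42163685e-01 1.35677286e+00
 8.09064200e-06 9.95473803e-01]
```

View pics/w3.png

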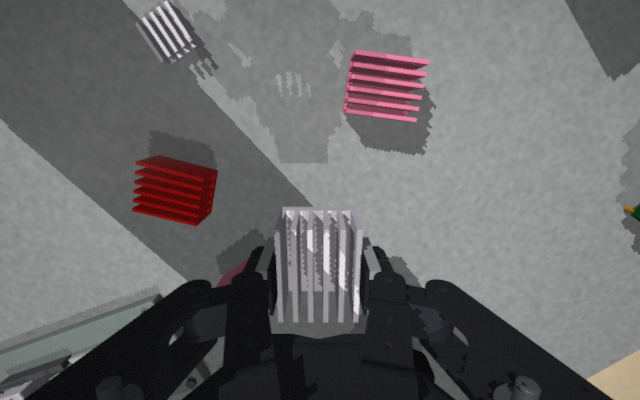

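```bash
python3 - <<'E'
from h import *
a=np.radians(70.6);ex=np.array([np.cos(a),np.sin(a),0]);o=np.array([.5785,-.013,0])
q=down(a-np.pi/2)
P=o-0.07*ex+[0,0,.23]
move_to(P,q)
wait(.3)
print(read_t(),read_joint_positions(),read_ee_pos())
d=snap("wrist","w4")
for x in (-.15,-.105,0,.04,.125): print(x,proj(d,o+x*ex+[0,0,.014]))
E
```

```text
8.3417 [-3.73551132e-01 -1.86900359e-02 -7.13925870e-02  1.51842679e+00
  4.86403362e-05  1.53475324e+00] [ 0.55535444 -0.07845922  0.22977879]
-0.15 [318.2364833  238.66596843]
-0.105 [318.31359773 205.42898423]
0 [318.51753227 117.5314523 ]
0.04 [318.60560841  79.56988168]
0.125 [318.81617605 -11.18657708]
```

View pics/w4.png

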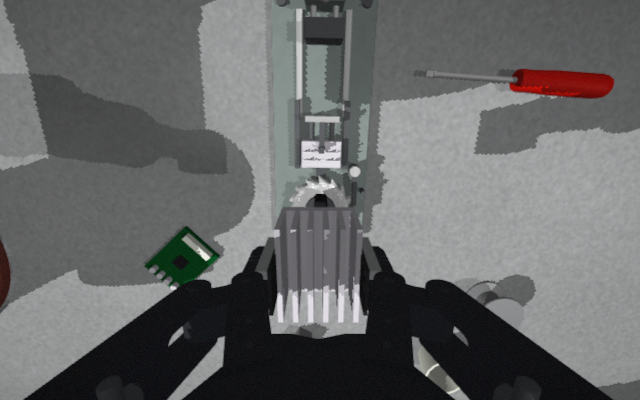

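```bash
python3 - <<'E'
from h import *
d=snap("wrist","w5",(250,0,400,215),3.7)
np.save("pics/d5.npy",d,allow_pickle=True)
E
```

```text
(no output)
```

View pics/w5.png

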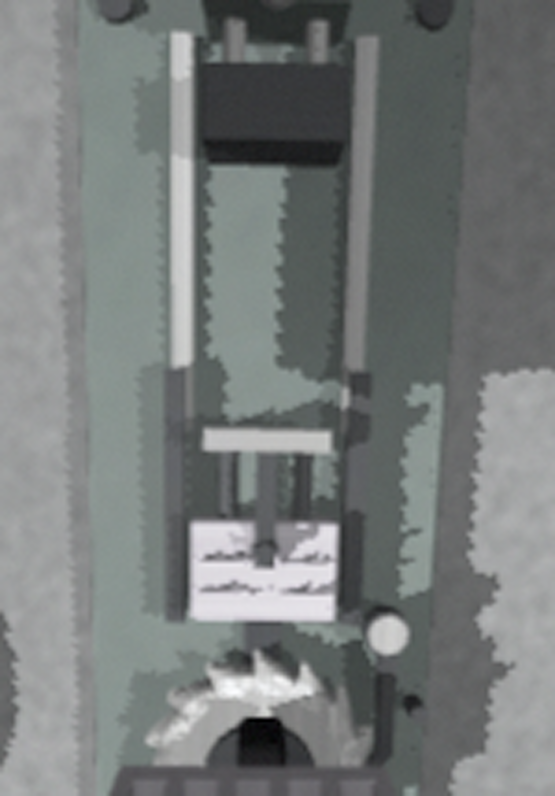

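```bash
python3 - <<'E'
from h import *
d=np.load("pics/d5.npy",allow_pickle=True).item()
a=np.radians(70.6);ex=np.array([np.cos(a),np.sin(a)]);ey=np.array([-ex[1],ex[0]]);o=np.array([.5785,-.013])
for n,u,v,z in (("railL out end",170,34,.019),("railL in end",193,34,.019),("railR in end",356,36,.019),("railR out end",379,36,.019),
 ("railL out",171,365,.019),("railL in",191,365,.019),("railR in",345,365,.019),("railR out",370,365,.019),
 ("jawL",202,430,.044),("jawR",333,430,.044),("carL f",190,520,.036),("carR f",338,520,.036),("carL b",190,620,.036),("carR b",338,620,.036),
 ("stop topL",205,140,.044),("stop topR",348,140,.044),("stop botL",207,162,.014),("stop botR",342,162,.014),("stop back",278,63,.044),
 ("baseL",78,300,.014),("baseR",455,300,.014)):
    p=onplane(d,250+u/3.7,v/3.7,z)[:2];r=p-o;print(f"{n:14s} world {p.round(4)} clamp {1000*r@ex:.1f} {1000*r@ey:.1f}")
E
```

```text
railL out end  world [0.5918 0.0941] clamp 105.4 23.0
railL in end   world [0.5977 0.092 ] clamp 105.4 16.7
railR in end   world [0.6397 0.0768] clamp 105.0 -27.9
railR out end  world [0.6456 0.0747] clamp 105.0 -34.2
railL out      world [0.562  0.0139] clamp 19.9 24.5
railL in       world [0.5676 0.0119] clamp 19.9 18.5
railR in       world [ 0.6108 -0.0032] clamp 19.9 -27.2
railR out      world [ 0.6178 -0.0057] clamp 19.9 -34.6
jawL           world [ 0.5655 -0.0067] clamp 1.6 14.3
jawR           world [ 0.6    -0.0188] clamp 1.6 -22.2
carL f         world [ 0.5531 -0.0294] clamp -23.9 18.5
carR f         world [ 0.5941 -0.0437] clamp -23.8 -24.9
carL b         world [ 0.5428 -0.0572] clamp -53.6 19.0
carR b         world [ 0.5849 -0.072 ] clamp -53.5 -25.6
stop topL      world [0.5911 0.0609] clamp 73.9 12.7
stop topR      world [0.6261 0.0486] clamp 73.9 -24.4
stop botL      world [0.5908 0.0622] clamp 75.0 13.4
stop botR      world [0.6273 0.0494] clamp 75.1 -25.2
stop back      world [0.6146 0.0712] clamp 91.4 -6.1
baseL          world [0.5421 0.0404] clamp 38.3 52.1
baseR          world [0.6476 0.0034] clamp 38.4 -59.7
```

```bash
cat >> h.py <<'E'
A=np.radians(69.5);EX=np.array([np.cos(A),np.sin(A),0]);EY=np.array([-EX[1],EX[0],0])
O=np.array([.5785,-.013,0])+.0005*np.array([.332,.943,0])-.004*np.array([-.943,.332,0])
def cl(x,y,z): return O+x*EX+y*EY+np.array([0,0,z])
def tocl(p): r=np.asarray(p)-O; return np.array([r@EX,r@EY,r[2]])
E
python3 - <<'E'
from h import *
d=np.load("pics/d5.npy",allow_pickle=True).item()
p=read_ee_pos();M=R.from_quat(read_tool_rot()).as_matrix()
for x in (.025,):
  for y in (.02,-.02): print(proj(d,p+M@[x,y,-.003]))
cv2.imwrite("pics/c5.png",cv2.resize(d["img"][190:350,250:390],None,fx=4,fy=4))
q=down(A-np.pi/2)
move_to(cl(.033,0,.10),q); wait(.3)
d=snap("wrist","w6",(200,0,440,340),1.75*1.25)
for x in (.025,):
  for y in (.02,-.02): print(proj(d,read_ee_pos()+M@[x,y,-.003]))
print(read_t(),tocl(read_ee_pos()),read_contact_force())
E
```

```text
[363.53963776 229.58694122]
[273.23829939 229.46898455]
[361.72327625 227.86323632]
[271.65821408 229.59042724]
9.4917 [ 0.03247    -0.00073235  0.10102897] [ 0.52204171  0.59891899 -0.77657337]
```

View pics/w6.png

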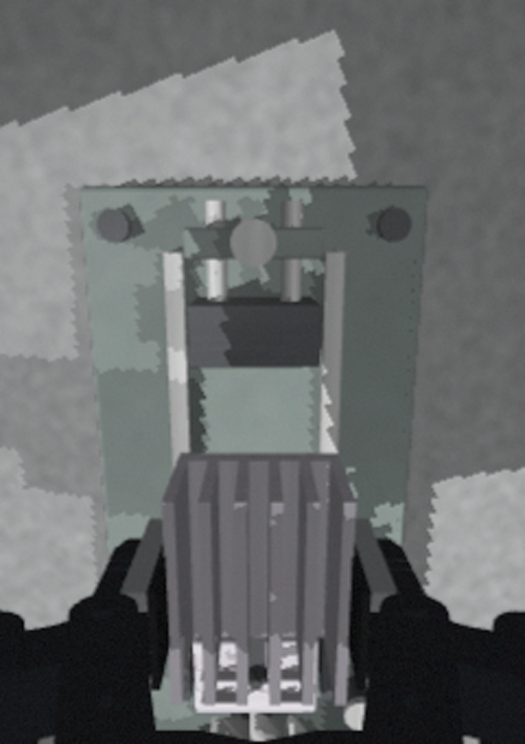

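View pics/c5.png

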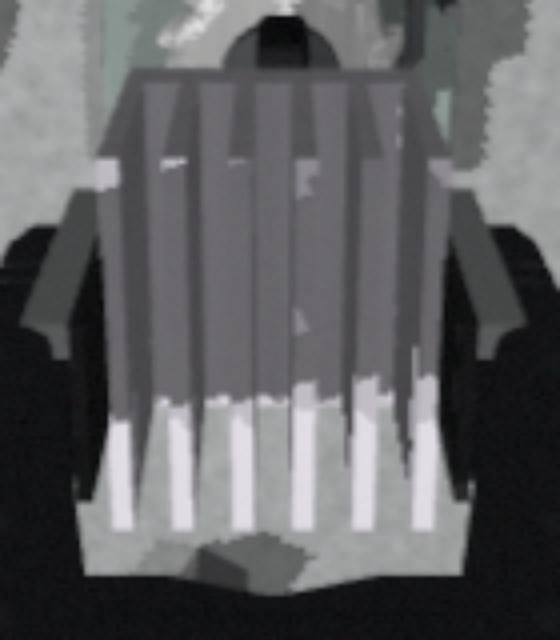

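```bash
python3 - <<'E'
from h import *
d=read_camera("wrist");S=2.1875
for n,u,v,z in (("LoutE",163,252,.019),("RoutE",345,252,.019),("Lout",172,440,.019),("Rout",338,440,.019),("stL",188,365,.014),("stR",322,365,.014),("stTL",186,303,.044),("stTR",323,303,.044),("BL",82,188,.014),("BR",427,188,.014),("BLn",107,540,.014),("BRn",405,540,.014)):
    print(n,(1000*tocl(onplane(d,200+u/S,v/S,z))).round(1))
p=read_ee_pos();M=R.from_quat(read_tool_rot()).as_matrix()
print(1000*tocl(p), [ (1000*tocl(onplane(d,200+u/S,455/S,p[2]-.029))).round(1) for u in (183,338)])
print(np.degrees(np.arctan2(M[1,0],M[0,0])))
E
```

```text
LoutE [105.4  29.   19. ]
RoutE [105.4 -27.7  19. ]
Lout [44.1 28.6 19. ]
Rout [ 44.1 -27.8  19. ]
stL [68.9 22.9 14. ]
stR [ 68.9 -22.1  14. ]
stTL [91.9 19.5 44. ]
stTR [ 91.9 -18.7  44. ]
BL [124.4  54.   14. ]
BR [124.4 -53.1  14. ]
BLn [ 4.3 54.6 14. ]
BRn [  4.2 -54.4  14. ]
[ 32.60887764  -0.51666996 100.74336373] [array([56.5, 18.4, 71.7]), array([ 56.5, -20.8,  71.7])]
69.4623590161422
```

```bash
python3 - <<'E'
from h import *
movel(cl(.033,.001,.06),speed=.1); wait(.4)
print(1000*tocl(read_ee_pos()))
d=snap("wrist","w7",(200,0,440,340),1.75*1.25)
E
```

```text
[33.03855141  0.75493489 60.39426023]
```

View pics/w7.png

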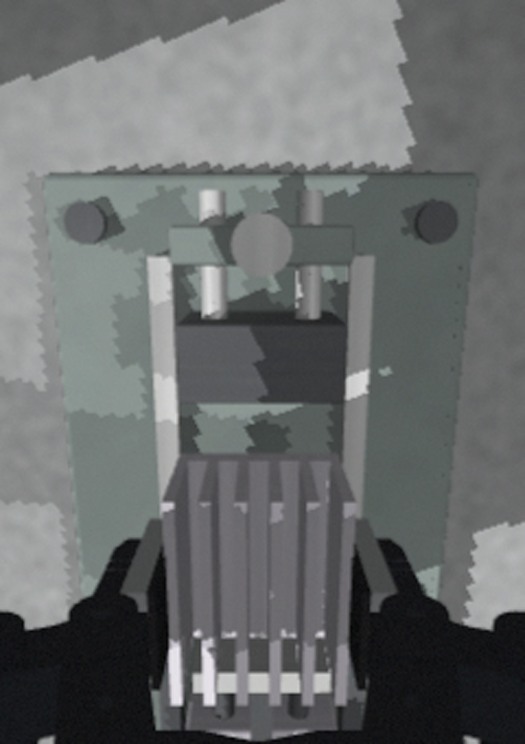

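```bash
python3 - <<'E'
from h import *
print(movel(cl(.033,.001,.0425),speed=.02,f_stop=6))
p=read_ee_pos();print(read_t(),1000*tocl(p),read_contact_force())
d=snap("wrist","w8",(200,0,440,340),1.75*1.25)
E
```

```text
True
11.3167 [32.98310674  1.22272514 43.42107691] [0.19304477 0.26840456 4.67248386]
```

View pics/w8.png

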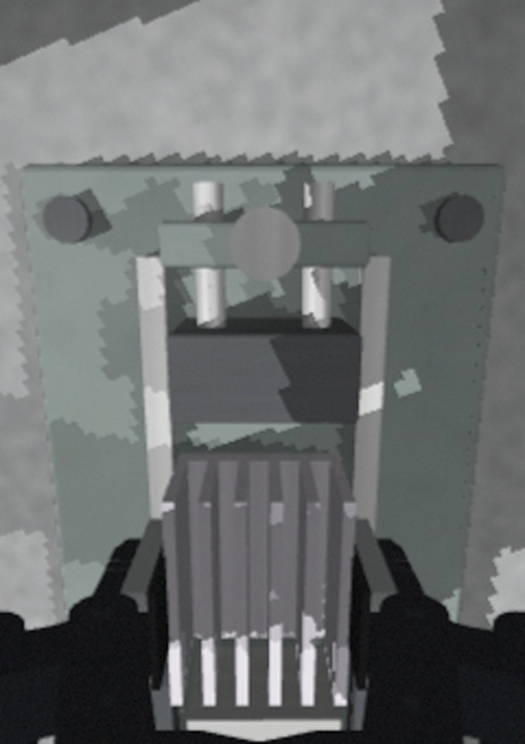

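```bash
python3 - <<'E'
from h import *
open_jaws()
movel(read_ee_pos()+[0,0,.09],speed=.15)
print(read_t(),read_contact_force())
d=snap("wrist","w9",(200,40,440,380),1.75*1.25)
E
```

```text
12.6333 [-0.61332193 -1.07356398 -0.58700872]
```

View pics/w9.png

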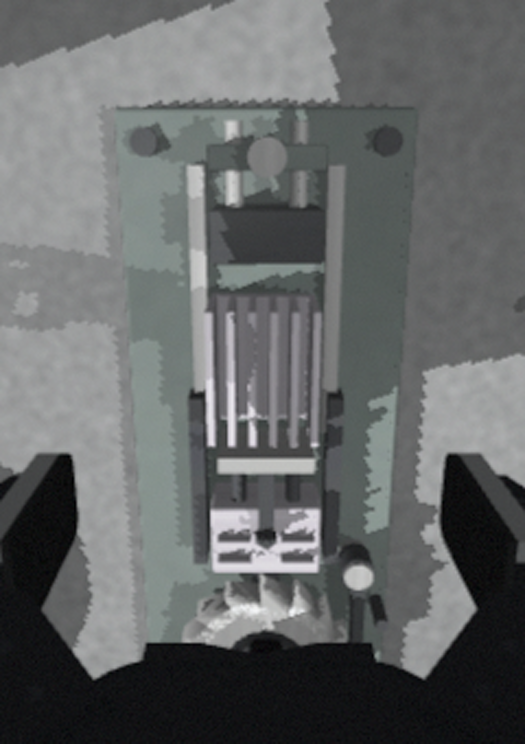

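```bash
python3 - <<'E'
from h import *
q=down(A+np.pi/2)
P=cl(-.105,.0004,.13)
s=solve_ik(P,q);print(s)
move_to(P,q);wait(.2)
print(read_t(),1000*tocl(read_ee_pos()),read_joint_positions())
d=snap("wrist","w10",(160,60,480,400),1.75)
np.save("pics/d10.npy",d,allow_pickle=True)
for x,y in ((.022,0),(-.022,0)): print(proj(d,cl(-.105+x,y+.0004,.071)))
E
```

```text
[-0.43765651 -0.01374613 -0.2477209   1.33682156  0.         -1.65066034]
15.7333 [-104.92395765    0.41102007  129.98314539] [-4.37536945e-01 -1.37069506e-02 -2.47712917e-01  1.33681931e+00
  3.62309019e-05 -1.65050891e+00]
[317.29350213 253.66068252]
[317.29578553 192.97395133]
```

View pics/w10.png

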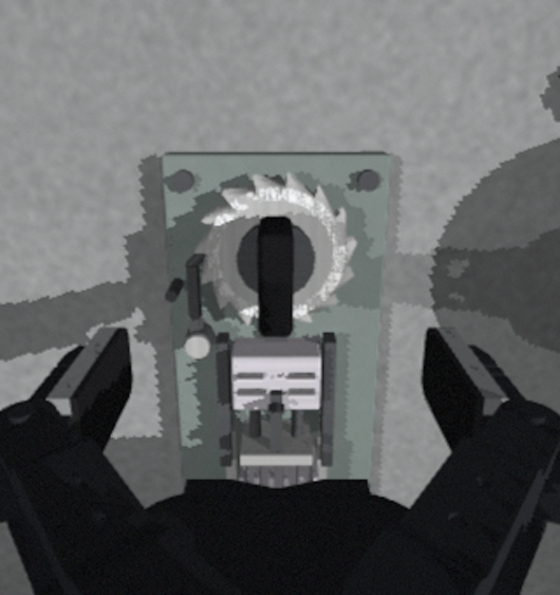

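```bash
python3 - <<'E'
from h import *
print(movel(cl(-.105,.0004,.062),speed=.08,f_stop=10))
clamp(60); wait(.1)
print(read_t(),1000*tocl(read_ee_pos()),read_gripper_width(),read_contact_force(),read_moment())
j0=read_joint_positions();np.save("j0.npy",j0);m0=read_moment()
for th in (.2,.5):
    j=j0.copy();j[5]+=th;move_j(j)
    print(th,read_t(),read_joint_positions()[5]-j0[5],read_moment()-m0,read_contact_force(),1000*tocl(read_ee_pos()))
snap("top","t2",(270,130,430,240),5);snap("scene","s2",(235,150,345,270),5)
E
```

```text
False
17.5333 [-1.05002830e+02 -6.51471468e-02  6.22501567e+01] 0.012865365905583584 [ 3.55448349 -0.53394804  0.79557686] [-0.12244661 -0.62480696  0.06373082]
0.2 17.8417 0.19586234309814055 [ 0.03772824  0.12836254 -0.02302631] [ 2.9725429  -0.93998345 -0.41524848] [-104.98427686   -0.20173036   62.29410252]
0.5 18.2333 0.4933877946197447 [-0.08737929 -0.2425909  -0.04484341] [ 5.59413296 -1.46150102 -1.36600319] [-105.03862207   -0.29791317   62.26939006]
```

View pics/t2.png

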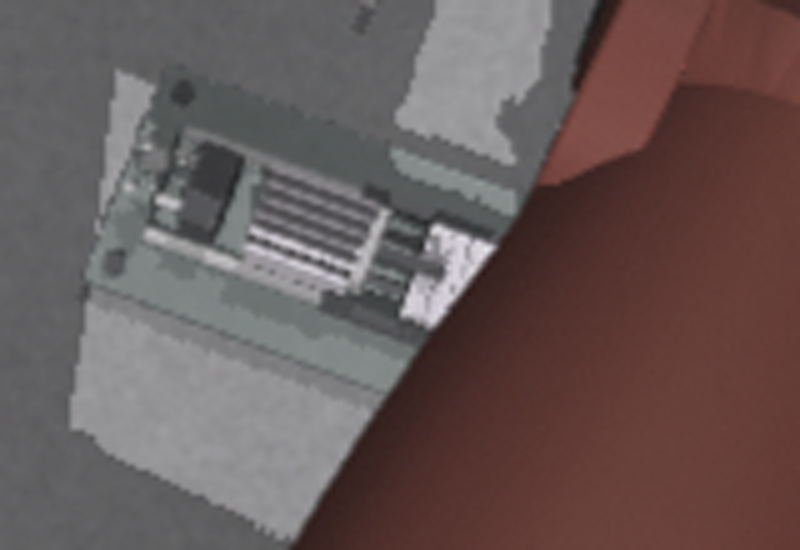

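View pics/s2.png

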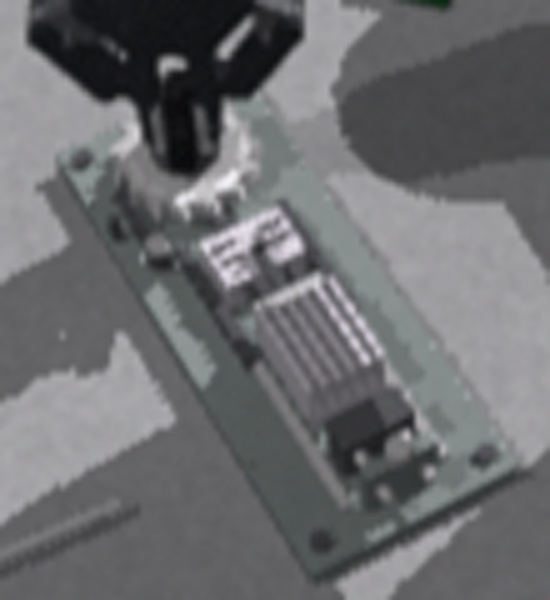

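```bash
cat > turn.py <<'E'
from h import *
import sys
j0=np.load("j0.npy")
for th in map(float,sys.argv[2:]):
    j=j0.copy();j[5]+=th;move_j(j);wait(.1)
    m=np.mean([read_moment() for _ in range(3)],0)
    print(th,round(read_t(),2),(read_joint_positions()[5]-j0[5]).round(3),"Mz",(m[2]-.0637).round(3),read_contact_force().round(1),(1000*tocl(read_ee_pos())).round(1))
t=snap("top","t"+sys.argv[1],(270,130,430,240),5);s=snap("scene","s"+sys.argv[1],(235,150,345,270),5)
a=cv2.imread(f"pics/t{sys.argv[1]}.png");b=cv2.imread(f"pics/s{sys.argv[1]}.png")
b=cv2.resize(b[150:500,80:450],None,fx=1.4,fy=1.4)
a=a[:, :280*2][:490];h=490
out=np.hstack([a[:h,:280],b]) if 0 else np.hstack([cv2.resize(a,(360,315)),b[:315*2][:490][:315] if 0 else cv2.resize(b,(333,315))])
cv2.imwrite(f"pics/c{sys.argv[1]}.png",out)
E
python3 turn.py 3 .7 .92 1.12 1.34
```

```text
0.7 18.74 0.695 Mz -0.022 [ 5.  -2.5 -2.4] [-105.1   -0.4   62.3]
0.92 19.17 0.915 Mz -0.074 [ 5.8 -2.7 -2.9] [-105.2   -0.5   62.3]
1.12 19.57 1.115 Mz -0.048 [ 5.2 -3.2 -1.8] [-105.3   -0.6   62.3]
1.34 20.0 1.335 Mz -0.071 [ 6.  -4.6 -3.7] [-105.4   -0.6   62.3]
```

View pics/s3.png

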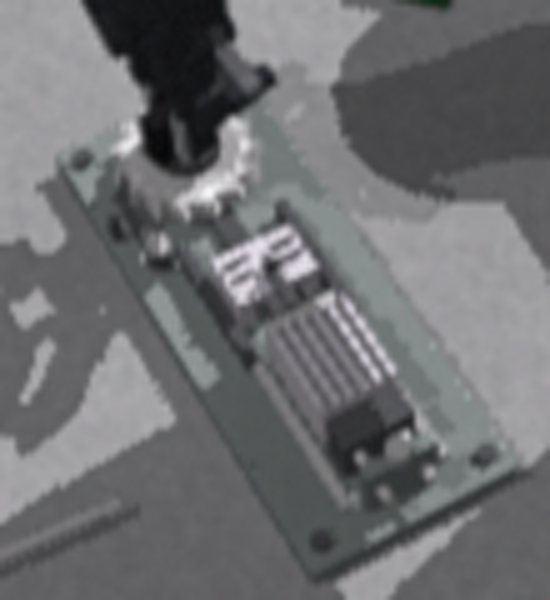

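```bash
python3 turn.py 4 1.54 1.76
```

```text
1.54 20.51 1.535 Mz -0.088 [ 6.1 -5.2 -2.7] [-105.5   -0.7   62.3]
1.76 20.93 1.755 Mz -0.019 [ 5.5 -4.5 -3.8] [-105.6   -0.7   62.3]
```

View pics/s4.png

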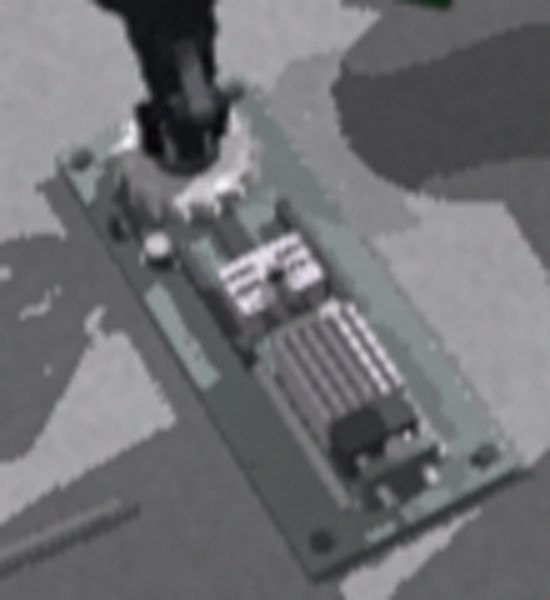

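View pics/t4.png

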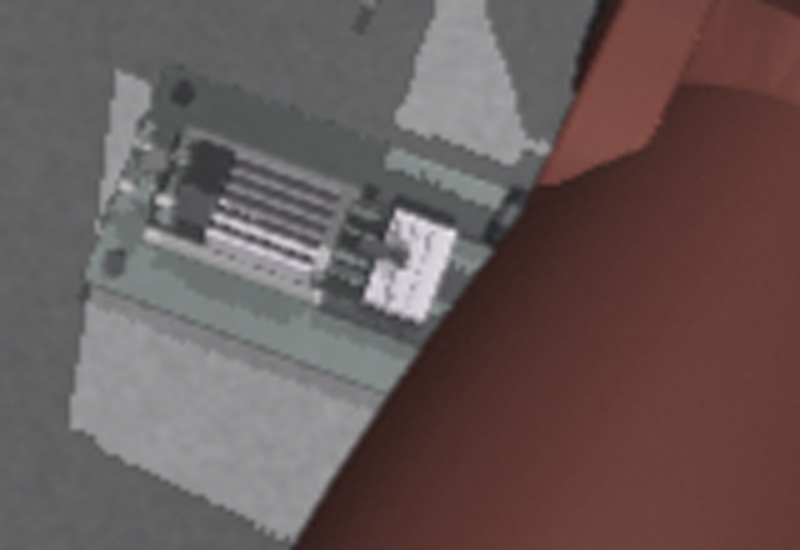

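```bash
python3 turn.py 5 1.96 2.17
```

```text
1.96 21.44 1.955 Mz -0.039 [ 4.7 -5.9 -3.7] [-105.7   -0.6   62.3]
2.17 21.86 2.165 Mz -0.028 [ 4.3 -5.2 -3.9] [-105.8   -0.6   62.3]
```

View pics/s5.png

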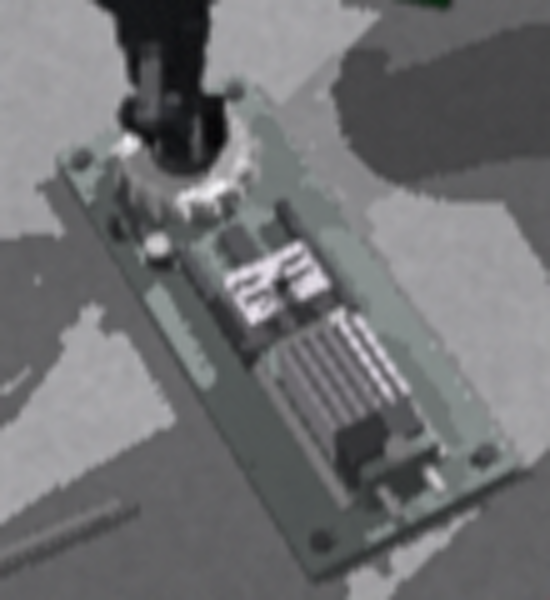

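View pics/t5.png

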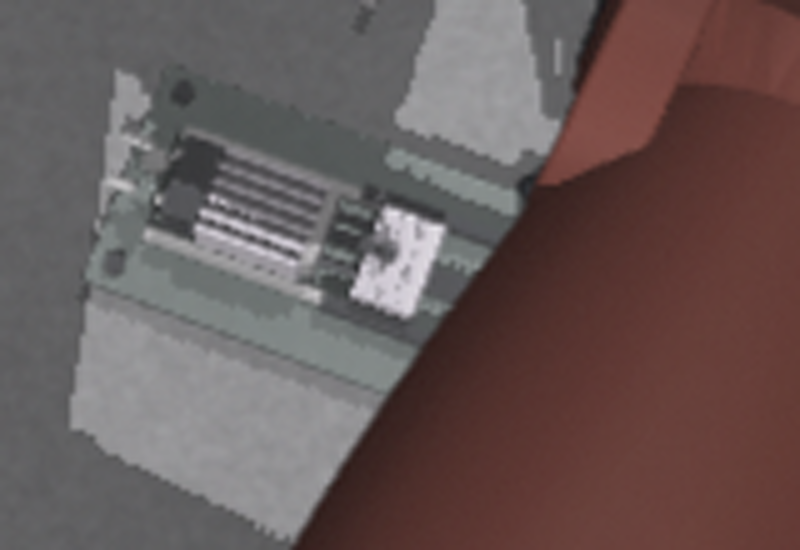

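```bash
python3 turn.py 6 2.25 2.35 2.45 2.52 2.595
```

```text
2.25 22.31 2.245 Mz -0.041 [ 3.7 -6.5 -2.6] [-105.8   -0.6   62.3]
2.35 22.66 2.345 Mz -0.031 [ 4.2 -6.5 -2.3] [-105.8   -0.5   62.3]
2.45 23.01 2.446 Mz -1.271 [ 2.8 -6.4 -2.4] [-106.1   -0.5   62.3]
2.52 23.36 2.515 Mz 0.022 [ 3.5 -6.2 -1.8] [-105.9   -0.5   62.3]
2.595 23.71 2.59 Mz -0.039 [ 3.3 -6.3 -2.3] [-105.9   -0.4   62.3]
```

View pics/s6.png

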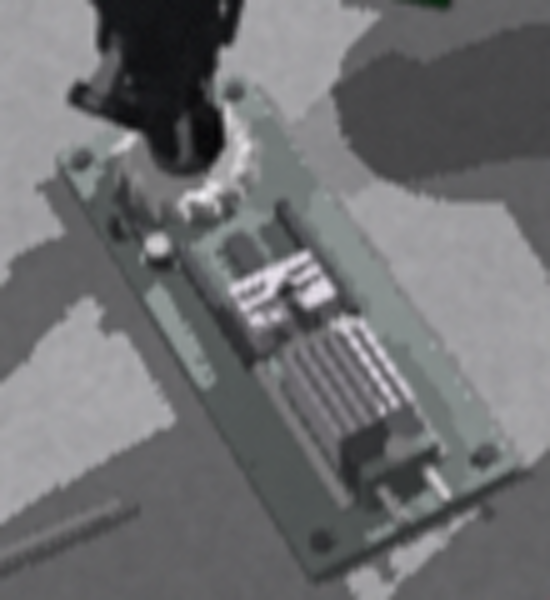

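View pics/t6.png

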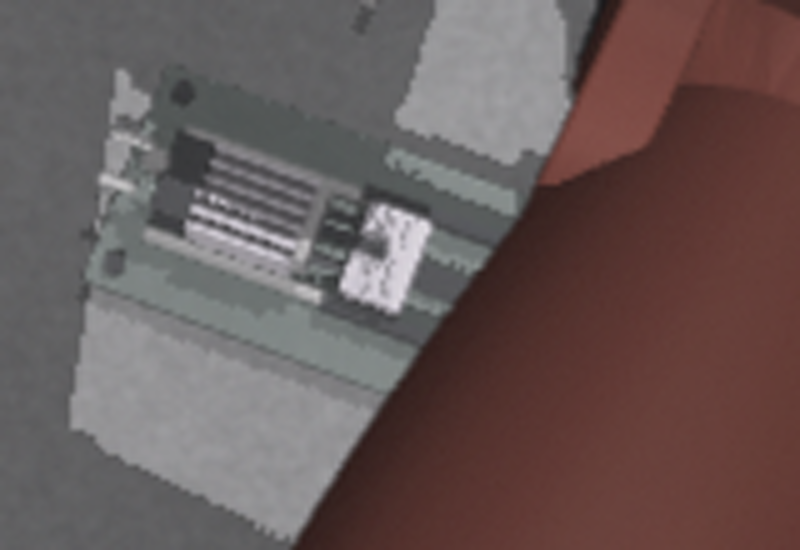

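```bash
sed -i 's/np.mean(\[read_moment() for _ in range(3)\],0)/np.median([read_moment() for _ in range(5)],0)/' turn.py; python3 turn.py 7 2.7 2.8 2.9 3.01
```

```text
2.7 24.16 2.695 Mz 0.046 [ 2.9 -6.6 -1.6] [-106.    -0.4   62.3]
2.8 24.51 2.795 Mz 0.117 [ 1.5 -6.7 -3.1] [-106.    -0.3   62.3]
2.9 24.86 2.896 Mz -0.672 [ 1.5 -5.5 -1. ] [-106.1   -0.3   62.3]
3.01 25.21 3.005 Mz 0.106 [ 1.3 -6.6 -1.5] [-106.    -0.3   62.3]
```

View pics/s7.png

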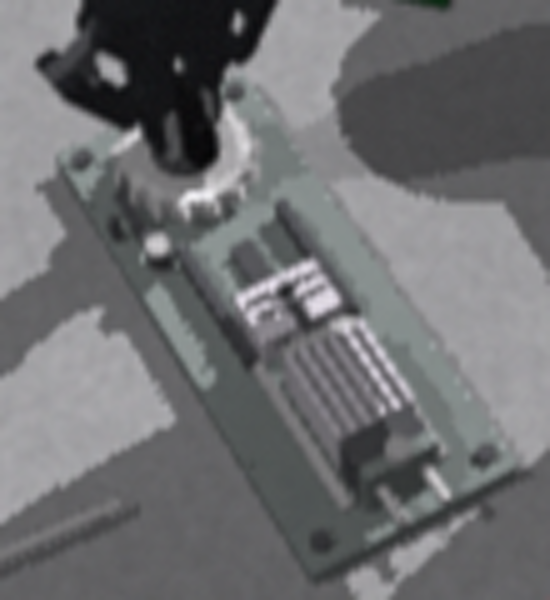

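View pics/t7.png

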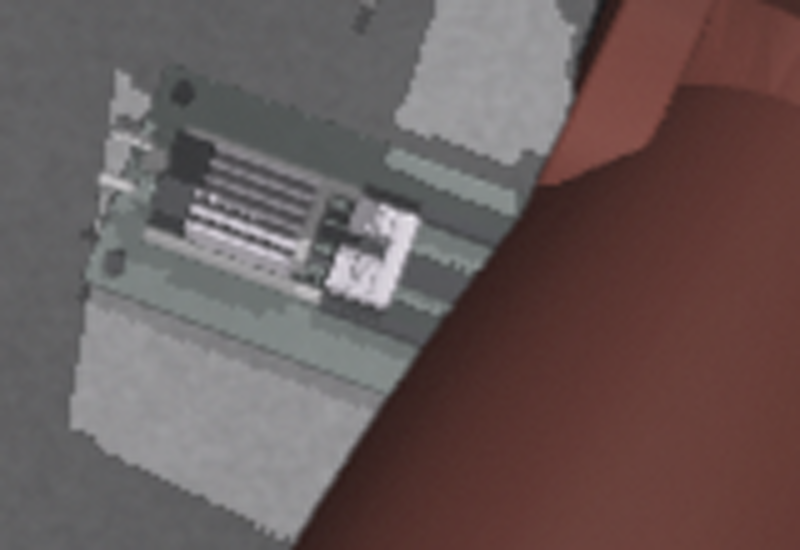

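```bash
python3 - <<'E'
from h import *
j0=np.load("j0.npy");j=j0.copy();j[5]+=2.94;move_j(j);wait(.2)
print(np.median([read_moment() for _ in range(5)],0)[2]-.0637)
open_jaws();p=read_ee_pos()
movel(p+[0,0,.08],speed=.15)
print(read_t(),read_joint_positions())
d=snap("wrist","w11");np.save("pics/d11.npy",d,allow_pickle=True)
E
```

```text
0.20646961206923228
27.1333 [-4.37531649e-01 -1.84061451e-02 -2.31494289e-01  1.35757382e+00
  9.96636596e-05  1.28941401e+00]
```

View pics/w11.png

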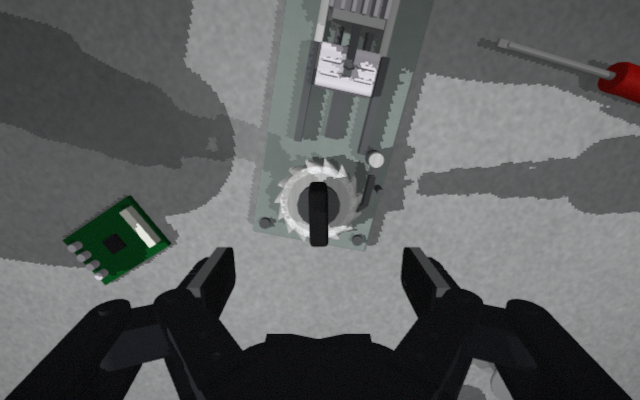

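```bash
python3 - <<'E'
from h import *
d=np.load("pics/d11.npy",allow_pickle=True).item();d0=np.load("pics/d5.npy",allow_pickle=True).item()
a=cv2.resize(d["img"][0:100,300:400],None,fx=7,fy=6,interpolation=cv2.INTER_CUBIC)
a=cv2.resize(d["img"][0:100,300:410],None,fx=6,fy=6,interpolation=cv2.INTER_CUBIC)
cv2.imwrite("pics/c11.png",a[:600])
E
```

```text
(no output)
```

View pics/c11.png

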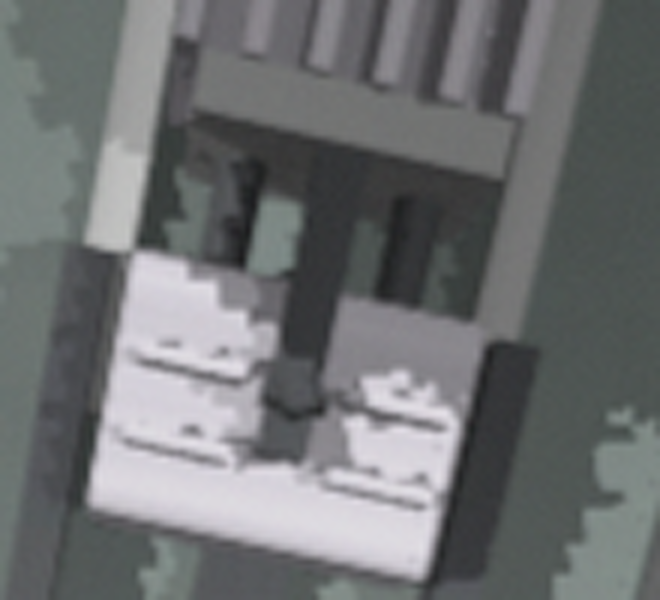

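```bash
python3 - <<'E'
from h import *
d0=np.load("pics/d5.npy",allow_pickle=True).item();d=np.load("pics/d11.npy",allow_pickle=True).item()
f=lambda n,d,u,v,z:print(n,(1000*tocl(onplane(d,u,v,z))).round(1))
for n,u,v,z in (("jawfront",268,430,.044),("jawback",268,452,.044),("carfront",264,520,.036),("carback",264,620,.036)): f(n,d0,250+u/3.7,v/3.7,z)
for n,u,v,z in (("jawfL",205,52,.044),("jawfR",522,116,.044),("jawbL",192,112,.044),("jawbR",505,180,.044),("carfL",135,250,.036),("carfR",487,330,.036),("carbL",90,505,.036),("carbR",430,582,.036)):
    f(n,d,300+u/6,v/6,z)
# top-view sink motion between tooth6 and 7
a=cv2.imread("pics/t6.png")[130:280,150:330];b=cv2.imread("pics/t7.png")[130:280,150:330]
c=cv2.imread("pics/t5.png")[130:280,150:330]
g=lambda x:cv2.cvtColor(x,cv2.COLOR_BGR2GRAY).astype(np.float32)
print(cv2.phaseCorrelate(g(a),g(b)),cv2.phaseCorrelate(g(c),g(a)))
E
```

```text
jawfront [ 1.1 -0.1 44. ]
jawback [-4.8 -0.2 44. ]
carfront [-24.4   0.4  36. ]
carback [-54.   -0.4  36. ]
jawfL [35.2 18.1 44. ]
jawfR [ 36.2 -18.   44. ]
jawbL [29.2 18.2 44. ]
jawbR [ 29.7 -17.8  44. ]
carfL [16.1 21.9 36. ]
carfR [ 16.2 -21.2  36. ]
carbL [-12.5  21.5  36. ]
carbR [-12.8 -21.7  36. ]
((-0.05179718919769982, -0.7214300761227435), 0.6922377562346281) ((-0.08954933381238561, -0.10843053894788568), 0.5049819595902054)
```

The wrist crop shows the gauge pin at crop (295,390), past the first ribs (v≈390 on the pin line) and well short of the second (v≈470). The jaw-to-carriage gap shrank by about 6 to 7 mm, so about 8.5 to 10 N. The bar points along the 7th-tooth angle. I'll take one last scene view before handing in.

```bash
python3 - <<'E'
from h import *
movel(read_ee_pos()+[0,0,.05],speed=.15)
snap("scene","s9",(235,150,345,270),5)
print(read_t(),read_contact_force())
E
```

```text
27.7083 [ 0.28358471 -0.129258   -0.58912604]
```

View pics/s9.png

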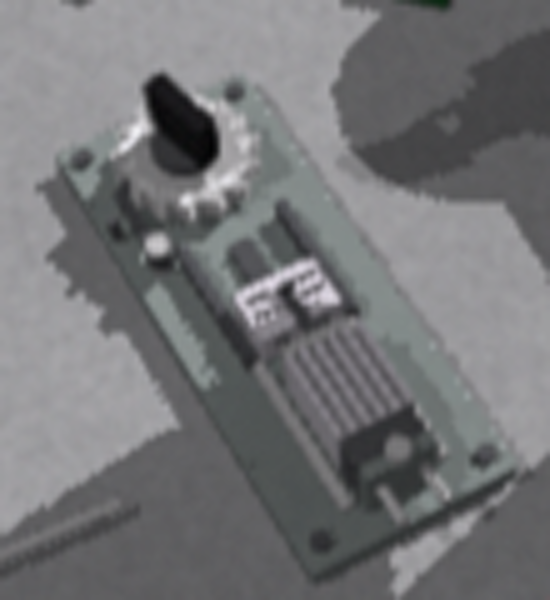

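The scene view shows the sink flat in the channel against the stop (crop 345,400), the pin between the rib pairs (290,293), the knob held and the gripper clear.

```bash
python3 -c "
from workcell import *
hand_in()"
```

```text
the job is handed in; nothing more can be done
```

I set the large grey heat sink flat in the channel, fins along it, and wound the knob clockwise 7 teeth. I then let the knob rest on the pawl, moved the gripper clear and handed in at about 28 s.

**Last checks**
- **Gauge pin:** it stands just past the first pair of ribs and well short of the second.
- **Clamping force:** the gap between jaw and carriage shrank by 6.0 to 6.3 mm, which is about 8.5 N. Jaw travel set against 7 teeth of carriage travel gave 7.4 mm, about 10 N. The hand torque 0.08 rad past the 7th click had risen about 0.14 N m, which also gives about 8 N at rest. All of these fall within the 5.5 to 21 N window, but nearer its low end.
- **Heat sink and knob:** the sink sits flat against the stop block, and the knob stayed at the 7th-tooth angle after release. I judged the pawl's position from the knob angle only.
- **Small sink and terminal block:** I never went near either one. I did not look at them again at the end.

**What disagreed**
- The torque reading was noisy, about ±0.04 N m.
- Two single readings, at 2.45 and 2.90 rad, spiked to −1.27 and −0.67 N m. They fit nothing else, so I treated them as transients.
- The last torque reading before release, taken while easing back to the tooth, was about 0.21 N m, higher than the 0.106 N m just past the click. I did not use it.
- An image-correlation check of how far the sink moved was unreliable, so I judged that by eye.

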